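# Shut the filling valve and park the spout

### The job

Filling is finished and the pump is off. With a fingertip, push the valve's lever round clockwise until the valve is fully shut (lever square across its pipe), and only then push the swivelling spout round so that its nozzle stands over the middle of the wide, low steel drip dish. Nothing needs gripping or lifting: leave the dish, the jars and the beaker where they stand.

Things in the scene. Friction and masses are not known exactly. Their poses are not given: they have to be found in the camera images.
- lever (a joint): Angle of the valve lever about a vertical axis, rad: 0 = open, in line with the pipe; grows clockwise seen from above to a hard stop at 1.571 = shut, square across the pipe. Friction holds it where it is left (about 0.3 N m; some 3.5 N at 85 mm from the axis). It starts between 0 and 0.3.
- lever_axis (a point): Point on the vertical axis of the valve lever, at the lever's mid-height (105 mm above the bench). The valve is a brass ball valve on a low steel pipe, all below the lever; it is bolted to the bench.
- lever_tip (a point): Free end of the valve lever, at its mid-height, 125 mm from the axis. The outer 82 mm of the lever is a black sleeve 18 mm wide and 14 mm high (98 to 112 mm above the bench); nothing that stands near it and under its sweep is taller than 85 mm.
- spout (a joint): Angle of the spout about the stand's vertical axis, rad: grows anticlockwise seen from above, range -1.6 to 1.6, starts between -0.25 and 0.25; at 0 it points along the stand's own -x. Friction holds it where it is left (about 0.3 N m; some 2.5 N at 120 mm from the axis); it does not coast.
- spout_axis (a point): Point on the vertical swivel axis of the spout, at the mid-height of its horizontal tube (190 mm above the bench). The swivel head around it is 44 mm across and its top is at 208 mm. The column below is bolted to the bench.
- nozzle_tip (a point): Lower end of the nozzle, 125 mm above the bench, 180 mm from the swivel axis. From the head a level steel tube, 16 mm in diameter, runs out to the nozzle at 190 mm above the bench; the nozzle hangs straight down from its end (up to 22 mm thick).
- dish: The drip dish: a wide, low, open steel bowl, 84 mm across at the rim, 34 mm high; origin at the centre of its underside. It stands on the spout's circle (within about 6 mm of it), in any one of four places left or right, at 0.55 to 1.2 rad of the spout's zero.
- open_jar: An open glass jar, 64 mm across, 70 mm tall, near the spout's starting place; origin at the centre of its underside. Bystander.
- jar_a: A lidded glass jar, 66 mm across, 75 mm tall; origin at the centre of its underside. Bystander on the spout's circle.
- jar_b: A lidded glass jar, 66 mm across, 75 mm tall; origin at the centre of its underside. Bystander on the spout's circle.
- jar_c: A lidded glass jar, 66 mm across, 75 mm tall; origin at the centre of its underside. Bystander on the spout's circle.
- small_jar: A small white lidded jar, 48 mm across, 45 mm tall, under the lever's sweep; origin at the centre of its underside. Bystander.
- beaker: A white beaker, 64 mm across, 85 mm tall, between the valve and the stand, nearer the robot; origin at the centre of its underside. Bystander.
Mind the look-alikes: they are no part of the job. There is more than one size of the dish; the one meant has the size given above.

How it is judged:
By the outcome, as a careful person would: the job done as asked, in the order asked, and still so for the second after the job is handed in, with the robot touching nothing.
It also fails if it takes over 51 s, if anything falls off the work surface, if the arm or the gripper's body presses on something with over 40 N, if the wrist force passes 120 N, or if a joint passes its speed limit or range.

### The arm

A 6-joint arm with a two-finger parallel gripper is mounted at the origin on the work surface. World frame = base frame: x ahead of the robot, y to its left, z up, the work surface at z = 0. Lengths are in m, angles in rad, forces in N, time in s.
With the tool pointing down it reaches from about 0.375 to 0.925 m from the base axis. Payload 5.7 kg.
Tool frame: the origin (TCP) lies midway between the tips of the shut fingers; the grasp point (between the pads) lies 19 mm behind it; z points along the fingers, y is the line along which they close (so a half turn about z gives the same grasp; the last joint's range is limited). The gripper opens to 88 mm and grips with 3 to 60 N. Pads are 20 mm wide; open, the fingers measure 115 mm over their backs; the gripper's body (75 mm by 178 mm) begins 61 mm behind the grasp point.
Start: joints at [0.99, 0.359, 1.51, -0, 1.272, -0.115], TCP at [0.269, 0.536, 0.223] pointing down, gripper open.
Joint ranges: [-2.97, 2.97], [-1.01, 2.36], [0.21, 2.38], [-0.96, 4.11], [0.2, 2.71], [-2.98, 2.98]. Speed limits (rad/s): [2.39, 2.39, 3.14, 3.14, 3.14, 3.14].

### API

Orientations are given as [roll, pitch, yaw] about the fixed x, y, z axes, in that order (R = Rz(yaw) Ry(pitch) Rx(roll)).
In Python, from cell import ctrl gives the robot as it stands.
- The arm moves only by the tool apply_moves, never from a script. Its argument "steps" is a list of rows, each a list of 7 numbers: the shift along the tool's x, y, z in mm, then the turn, a rotation vector about the tool's x, y, z in degrees, then the opening, from 0 (shut) to 1 (fully open). A call has exactly 5 rows; each row shifts and turns the commanded pose from where the row before left it, along the tool's axes as they then stand; what a row does not reach is not made up. A row lasts 1/10 s, in which the tool goes at most 50 mm and 8.59 degrees, less where a joint would pass 70% of its speed; a pose out of reach is approached as far as the arm can. A call with a gripper value outside its range is refused whole. The fingers move at their own pace and stop on an object; "force" is the grip in N (left out, the last holds). Time passes only in rows, so rows that do not move let the fingers close, or fill a call up. It gives the time, the measured TCP pose, the force, the opening and the grip force at its end, in the units of the state.
- ctrl.read_state(): the state, without advancing time (a new reading comes with each control period).
- ctrl.snapshot(name): name is "scene" or "top" or "wrist"; returns (picture, depth): 384x512x3 uint8, blue, green, red; 384x512 float32, m along the optical axis (not along the pixel's ray), 0 where there is no reading.
- ctrl.get_calibration(name): a dict with "mtx" (3x3 intrinsics, pixels), "rvec" (rotation vector, rad) and "tvec" (3), from world to camera coordinates, as OpenCV has them; the wrist camera has in their place "tool_from_camera" (4x4, takes a point from camera to tool coordinates, whose origin is the TCP and whose axes are the flange's). Camera axes: x right, y down, z forward; pixel columns grow to the right and rows downward; lengths in m; the calibration is good to about 2 mm. A picture is of the moment at which its call begins: read the wrist's pose just before it. get_calibration takes no time and is no camera call.
- ctrl.sign_off(): hands the job in; it is judged then, once.
The state is a dict: "time": time; "joint_positions": joint angles; "qd": joint speeds; "joint_efforts": joint torques, N m; "tcp_pos": TCP position; "eef_rot": TCP orientation; "wrist_force": force on the tool from outside, world axes, zero at the start; "moment": the same for the moment, N m; "opening": finger opening in m; "grasp_force": force on a finger pad.
Only numpy, scipy, OpenCV 4.12 (cv2) and the standard library are available. Lean on these libraries where they do the work, as an engineer would, in place of code of your own. Each camera call takes 0.05 s, during which the arm holds its last target. There are 200 camera calls.

## Working session

There is one attempt and no reset: what is moved stays moved. The work goes in short steps, Python scripts to look and compute and a tool call to move; the robot and the scene stay as the last step left them, time stands still between calls to the robot, and variables do not carry over. Pictures are saved under pics/ and viewed, at most 10 in all, crops included, and the job is handed in when it is done.

Besides the shell and the picture viewer there is one more tool, called after "Emit:" as name(argument=value, ...), one argument or row to a line, values as JSON. apply_moves: Moves the arm, as the interface text tells. Its arguments: {"type":"object","properties":{"steps":{"type":"array","items":{"type":"array","items":{"type":"number"}}},"force":{"type":"number"}},"required":["steps"]}

```bash
mkdir -p pics
cat > h.py <<'E'
import numpy as np, cv2
from cell import ctrl
def cam(n):
    c=ctrl.get_calibration(n); R=cv2.Rodrigues(np.array(c["rvec"],float))[0]
    return np.array(c["mtx"],float),R,np.array(c["tvec"],float).ravel()
def ray(n,u,v,z):
    K,R,t=cam(n); d=R.T@np.linalg.inv(K)@[u,v,1]; o=-R.T@t
    return o+d*(z-o[2])/d[2]
def cloud(n,depth):
    K,R,t=cam(n); v,u=np.indices(depth.shape)
    P=np.stack([(u-K[0,2])/K[0,0]*depth,(v-K[1,2])/K[1,1]*depth,depth],-1)
    return (P-t)@R
E
python3 - <<'E'
from h import *
for n in("scene","top"):
    p,d=ctrl.snapshot(n); cv2.imwrite(f"pics/{n}0.png",p); np.save(f"{n}0.npy",d)
    K,R,t=cam(n); print(n,-R.T@t,K[0,0])
s=ctrl.read_state(); print(s["time"],s["tcp_pos"],s["eef_rot"])
E
```

```text
scene [ 1.06330332 -0.39544869  1.05132071] 400.9635031255297
top [0.44618938 0.00411416 1.22872088] 384.2240856652501
0.1 [0.2691513  0.53556832 0.22190874] [-3.13998099e+00 -1.54719621e-04  2.67586511e+00]
```

View pics/top0.png

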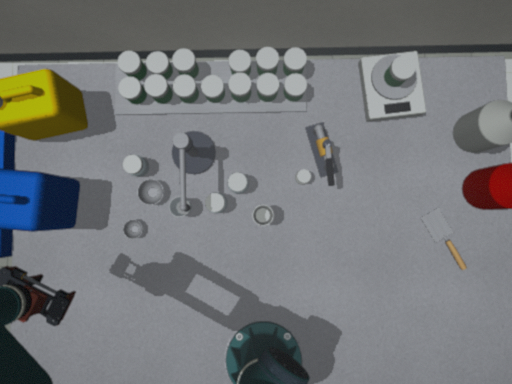

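View pics/scene0.png

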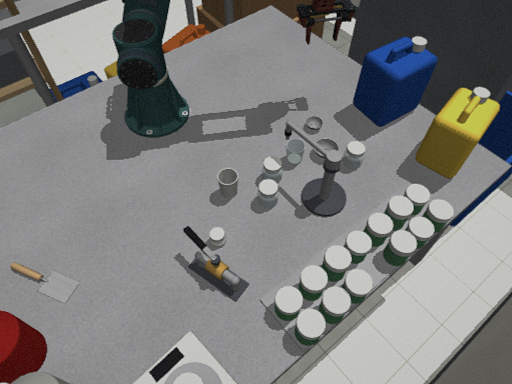

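The top view shows the spout head at (181,140) and its nozzle at (184,208). The valve is at (322,150) with its black lever running down to (331,183). There are two steel bowls, at (152,191) and (135,228), and the first looks larger. I'll measure both and check them in an enlarged crop.

Run:
```python
from h import *
p=cv2.imread("pics/top0.png"); d=np.load("top0.npy"); C=cloud("top",d)
cr=lambda x0,x1,y0,y1,s:cv2.resize(p[y0:y1,x0:x1],None,fx=s,fy=s,interpolation=cv2.INTER_CUBIC)
a=cr(105,285,125,250,4); cv2.imwrite("pics/c1.png",a)
b=cr(290,350,110,200,6); cv2.imwrite("pics/c2.png",b)
def band(lo,hi,x0,x1,y0,y1,amin=15):
    m=np.zeros(d.shape,np.uint8); m[y0:y1,x0:x1]=((C[...,2]>lo)&(C[...,2]<hi)&(d>0))[y0:y1,x0:x1]
    n,L,S,c=cv2.connectedComponentsWithStats(m)
    for i in range(1,n):
        if S[i,4]>=amin:
            P=C[L==i]; (cx,cy),(w,h),ang=cv2.minAreaRect(P[:,:2].astype(np.float32)); print(lo,hi,c[i].round(1),S[i,4],"mean",P.mean(0).round(3),"rect",round(cx,3),round(cy,3),round(w,3),round(h,3),round(ang,1))
print("low");band(.015,.05,105,285,125,250)
print("jars");band(.055,.09,105,350,110,250)
print("lever");band(.092,.12,290,350,110,200,5)
print("spout");band(.17,.23,105,285,120,250)
```

```text
low
0.015 0.05 [194.9 153.4] 31 mean [0.644 0.206 0.03 ] rect 0.646 0.206 0.011 0.029 52.2
0.015 0.05 [142.  168.8] 99 mean [0.597 0.371 0.037] rect 0.599 0.377 0.033 0.065 53.8
0.015 0.05 [193.9 163.3] 21 mean [0.615 0.212 0.016] rect 0.616 0.21 0.029 0.021 20.3
0.015 0.05 [241.7 187.8] 51 mean [0.533 0.059 0.041] rect 0.538 0.062 0.035 0.064 38.5
0.015 0.05 [148.1 191.3] 285 mean [0.527 0.355 0.026] rect 0.526 0.347 0.084 0.079 89.2
0.015 0.05 [222.  203.1] 47 mean [0.486 0.121 0.042] rect 0.49 0.126 0.037 0.062 89.7
0.015 0.05 [175.4 206.4] 68 mean [0.478 0.267 0.033] rect 0.476 0.263 0.054 0.026 7.0
0.015 0.05 [262.4 214.8] 51 mean [ 0.448 -0.004  0.034] rect 0.448 -0.003 0.05 0.05 89.4
0.015 0.05 [130.2 228.9] 119 mean [0.41  0.412 0.022] rect 0.411 0.405 0.059 0.06 89.9
jars
0.055 0.09 [320.3 139.8] 244 mean [ 0.674 -0.184  0.065] rect 0.665 -0.191 0.122 0.039 5.7
0.055 0.09 [192.5 151.2] 30 mean [0.644 0.206 0.072] rect 0.646 0.208 0.011 0.03 45.0
0.055 0.09 [132.5 164. ] 306 mean [0.608 0.389 0.075] rect 0.609 0.39 0.055 0.055 62.7
0.055 0.09 [237.  181.6] 288 mean [0.549 0.072 0.076] rect 0.55 0.072 0.055 0.058 89.8
0.055 0.09 [214.5 202. ] 298 mean [0.489 0.14  0.075] rect 0.489 0.14 0.057 0.054 89.2
0.055 0.09 [174.5 207.5] 83 mean [0.474 0.263 0.067] rect 0.474 0.255 0.062 0.049 33.2
0.055 0.09 [262.6 214.7] 124 mean [ 0.448 -0.004  0.078] rect 0.448 -0.004 0.062 0.059 88.9
lever
0.092 0.12 [328.6 161.8] 308 mean [ 0.6   -0.199  0.111] rect 0.6 -0.198 0.137 0.026 2.8
spout
0.17 0.23 [182. 164.] 625 mean [0.588 0.212 0.2  ] rect 0.569 0.212 0.21 0.043 1.2
```

View pics/c1.png

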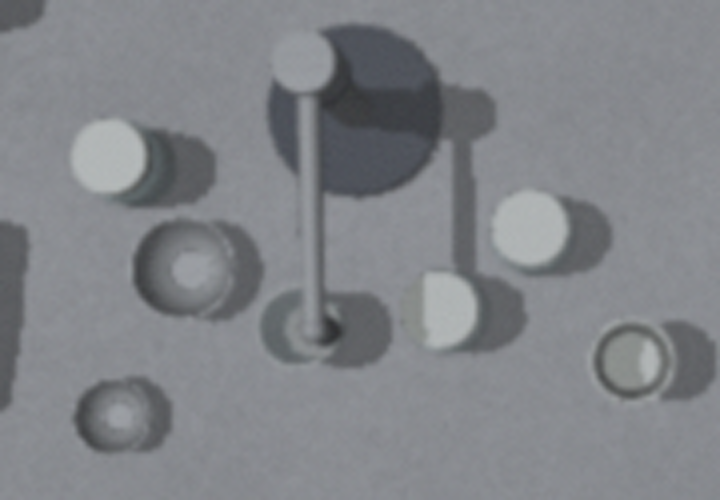

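View pics/c2.png

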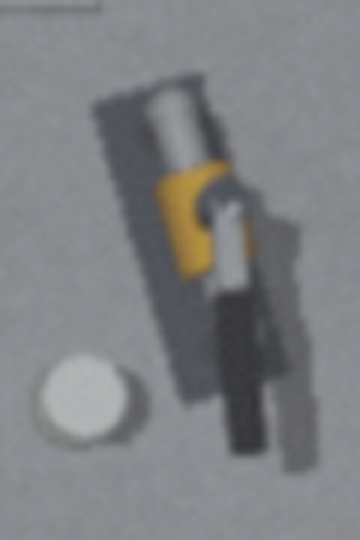

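The bowl at (152,191) measures about 84 mm across and lies on the spout's circle. The one at (135,228) measures about 60 mm and is off it, so the first is the dish meant. Next I'll refine the axes and angles.

Run:
```python
from h import *
p=cv2.imread("pics/top0.png"); d=np.load("top0.npy"); C=cloud("top",d)
# black sleeve
g=p.max(2); m=np.zeros(g.shape,np.uint8); m[155:190,320:340]=((g<75)&(C[...,2]>.09))[155:190,320:340]
v,u=np.nonzero(m); P=np.array([ray("top",a,b,.112)[:2] for a,b in zip(u,v)])
r=cv2.minAreaRect(P.astype(np.float32)); print("sleeve",len(u),np.round(r[0],4),np.round(r[1],4),r[2])
vx,vy,_,_=cv2.fitLine(P.astype(np.float32),cv2.DIST_L2,0,.01,.01).ravel(); D=np.array([vx,vy]); D*= -np.sign(D[0])
c=P.mean(0); ax=c-D*.084; print("lever phi",np.degrees(np.arctan2(D[1],D[0]))%360,"axis",ax,"tip",c+D*.041)
# brass body direction & hub
hsv=cv2.cvtColor(p,cv2.COLOR_BGR2HSV); b=cv2.inRange(hsv,(10,120,80),(30,255,255)); b[:, :300]=0;b[:,350:]=0;b[:110]=0;b[200:]=0
print("brass centre",ray("top",*np.array(cv2.minAreaRect(cv2.findNonZero(b))[0]),.07),cv2.minAreaRect(cv2.findNonZero(b)))
# pipe line
Z=C[...,2]; k=np.zeros(g.shape,bool); k[110:200,300:345]=True
Q=C[k&(Z>.052)&(Z<.09)&(d>0)]; q=Q[:,:2].astype(np.float32); l=cv2.fitLine(q,cv2.DIST_HUBER,0,.01,.01).ravel(); print("pipe dir",np.degrees(np.arctan2(l[1],l[0]))%180,l[2:])
# plate dark
pl=((Z<.02)&k&(g<100)&(g>60)).astype(np.uint8); print("plate",[ray("top",a/6+290,e/6+110,.008)[:2].round(4) for a,e in((95,105),(205,75),(185,405))])
# spout head, tube, dish
k[:]=False;k[120:220,160:215]=True
H=C[k&(Z>.203)&(Z<.213)]; (hx,hy),hr=cv2.minEnclosingCircle(H[:,:2].astype(np.float32)); print("head",hx,hy,hr,np.median(H[:,2]))
T=C[k&(Z>.185)&(Z<.203)&(C[...,0]<.63)]; l=cv2.fitLine(T[:,:2].astype(np.float32),cv2.DIST_HUBER,0,.01,.01).ravel(); print("tube phi",np.degrees(np.arctan2(l[1],l[0]))%180,l[2:],T[:,0].min(),np.median(T[:,2]))
k[:]=False;k[172:212,132:172]=True
B=C[k&(Z>.012)&(Z<.06)]; print("dish",cv2.minEnclosingCircle(B[B[:,2]>.024][:,:2].astype(np.float32)),"by ray",ray("top",151,191.8,.034))
```

```text
sleeve 154 [ 0.5722 -0.2007] [0.0763 0.0191] 4.078486442565918
lever phi 184.31165 axis [ 0.65734513 -0.19453074] tip [ 0.5326989  -0.20392841]
brass centre [ 0.65541648 -0.1836819   0.07      ] ((320.66925048828125, 145.6461639404297), (8.6824312210083, 18.481176376342773), 7.125016689300537)
pipe dir 11.40072 [ 0.6817677  -0.18162379]
plate [array([ 0.7263, -0.1477]), array([ 0.7416, -0.2069]), array([ 0.5642, -0.1916])]
head 0.6064529418945312 0.2154177725315094 0.0675586685538292 0.20874246254557816
tube phi 1.095329 [0.5436579  0.21225415] 0.46396589805118404 0.19715554620580442
dish ((0.524310827255249, 0.3394943177700043), 0.08411062508821487) by ray [0.52500689 0.3435301  0.034     ]
```

Emit:
apply_moves(
  steps=[
    [0,0,-16,0,0,8.5,0],
    [0,0,-16,0,0,8.5,0],
    [0,0,-16,0,0,8.5,0],
    [0,0,-16,0,0,8.5,0],
    [0,0,-16,0,0,8.5,0],
  ],
)

```text
time: 0.6
tcp_pos: [0.2692, 0.5357, 0.3028]
eef_rot: [-3.141, 0.001, 1.928]
wrist_force: [0.0, 0.4, 0.6]
opening: 0.0513
grasp_force: 0.0
```

Emit:
apply_moves(
  steps=[
    [0,0,0,0,0,8.1,0],
    [0,0,0,0,0,8.1,0],
    [-45,14,0,0,0,0,0],
    [-45,14,0,0,0,0,0],
    [-45,14,0,0,0,0,0],
  ],
)

```text
time: 1.1
tcp_pos: [0.3221, 0.4034, 0.3021]
eef_rot: [-3.141, 0.001, 1.653]
wrist_force: [0.9, 0.1, -0.4]
opening: 0.0111
grasp_force: 0.0
```

Emit:
apply_moves(
  steps=[
    [-45,14,0,0,0,0,0],
    [-45,14,0,0,0,0,0],
    [-45,14,0,0,0,0,0],
    [-45,14,0,0,0,0,0],
    [-45,14,0,0,0,0,0],
  ],
)

```text
time: 1.6
tcp_pos: [0.4101, 0.1844, 0.3025]
eef_rot: [-3.141, 0.0, 1.652]
wrist_force: [1.2, 0.4, 0.0]
opening: 0.0005
grasp_force: 0.0
```

Emit:
apply_moves(
  steps=[
    [-45,14,0,0,0,0,0],
    [-45,14,0,0,0,0,0],
    [-45,14,0,0,0,0,0],
    [-45,14,0,0,0,0,0],
    [-45,14,0,0,0,0,0],
  ],
)

```text
time: 2.1
tcp_pos: [0.498, -0.0343, 0.3025]
eef_rot: [-3.141, -0.0, 1.651]
wrist_force: [0.5, 0.6, -0.4]
opening: 0.0006
grasp_force: 0.0
```

Emit:
apply_moves(
  steps=[
    [-45,14,0,0,0,0,0],
    [-45,14,0,0,0,0,0],
    [-45,14,0,0,0,0,0],
    [-45,14,0,0,0,0,0],
    [-28,9,0,0,0,0,0],
  ],
)

```text
time: 2.6
tcp_pos: [0.58, -0.2378, 0.3019]
eef_rot: [-3.141, 0.001, 1.649]
wrist_force: [-0.7, 1.1, -1.0]
opening: 0.0
grasp_force: 0.0
```

Emit:
apply_moves(
  steps=[
    [0,0,42,0,0,0,0],
    [0,0,42,0,0,0,0],
    [0,0,42,0,0,0,0],
    [0,0,42,0,0,0,0],
    [0,0,40,0,0,0,0],
  ],
)

```text
time: 3.1
tcp_pos: [0.5788, -0.2343, 0.0926]
eef_rot: [-3.141, -0.0, 1.651]
wrist_force: [0.1, -0.2, 0.3]
opening: 0.0006
grasp_force: 0.0
```

Emit:
apply_moves(
  steps=[
    [5,0,0,0,0,0,0],
    [5,0,0,0,0,0,0],
    [4,0,0,0,0,0,0],
    [3,0,0,0,0,0,0],
    [0,0,0,0,0,0,0],
  ],
)

```text
time: 3.6
tcp_pos: [0.5792, -0.2183, 0.0968]
eef_rot: [3.139, 0.003, 1.652]
wrist_force: [-2.0, -3.8, 1.6]
opening: 0.0004
grasp_force: 1.6
```

Emit:
apply_moves(
  steps=[
    [8.3,-1.6,1,0,0,6,0],
    [8.3,-1.6,1,0,0,6,0],
    [8.3,-1.6,0,0,0,6,0],
    [8.3,-1.6,0,0,0,6,0],
    [8.3,-1.6,0,0,0,6,0],
  ],
)

```text
time: 4.1
tcp_pos: [0.578, -0.1774, 0.0949]
eef_rot: [3.135, 0.001, 1.123]
wrist_force: [1.1, -6.0, 0.2]
opening: 0.0006
grasp_force: 2.3
```

Emit:
apply_moves(
  steps=[
    [8.3,-1.6,0,0,0,6,0],
    [8.3,-1.6,0,0,0,6,0],
    [8.3,-1.6,0,0,0,6,0],
    [8.3,-1.6,0,0,0,6,0],
    [8.3,-1.6,0,0,0,6,0],
  ],
)

```text
time: 4.6
tcp_pos: [0.595, -0.1393, 0.0943]
eef_rot: [3.139, -0.001, 0.6]
wrist_force: [-2.1, -4.8, 0.9]
opening: 0.0005
grasp_force: 2.2
```

Emit:
apply_moves(
  steps=[
    [5.5,-1.2,0,0,0,4,0],
    [5.5,-1.2,0,0,0,4,0],
    [2.8,-0.6,0,0,0,2,0],
    [2.8,-0.6,0,0,0,2,0],
    [0,0,0,0,0,0,0],
  ],
)

```text
time: 5.1
tcp_pos: [0.6071, -0.1272, 0.0939]
eef_rot: [3.141, -0.001, 0.394]
wrist_force: [-1.4, -1.6, 0.9]
opening: 0.0008
grasp_force: 1.0
```

Emit:
apply_moves(
  steps=[
    [1.4,-0.3,0,0,0,1,0],
    [1.4,-0.3,0,0,0,1,0],
    [1.4,-0.3,0,0,0,1,0],
    [1.4,-0.3,0,0,0,1,0],
    [1.4,-0.3,0,0,0,1,0],
  ],
)

```text
time: 5.6
tcp_pos: [0.6124, -0.1228, 0.0926]
eef_rot: [-3.141, 0.001, 0.306]
wrist_force: [-3.1, -0.4, 4.0]
opening: 0.0003
grasp_force: 2.1
```

Emit:
apply_moves(
  steps=[
    [1.4,-0.3,0,0,0,1,0],
    [1.4,-0.3,0,0,0,1,0],
    [1.4,-0.2,0,0,0,0,0],
    [1,0,0,0,0,0,0],
    [0,0,0,0,0,0,0],
  ],
)

```text
time: 6.1
tcp_pos: [0.6133, -0.122, 0.0925]
eef_rot: [-3.141, 0.008, 0.273]
wrist_force: [-14.4, -7.4, 12.1]
opening: 0.0004
grasp_force: 8.2
```

Emit:
apply_moves(
  steps=[
    [-10,0,0,0,0,0,0],
    [-20,0,0,0,0,0,0],
    [0,0,-40,0,0,-8.4,0],
    [0,0,-40,0,0,-8.4,0],
    [0,0,-40,0,0,-8.4,0],
  ],
)

```text
time: 6.6
tcp_pos: [0.5892, -0.1285, 0.2137]
eef_rot: [3.141, -0.002, 0.718]
wrist_force: [-0.0, -0.7, 0.3]
opening: 0.0003
grasp_force: 0.0
```

Emit:
apply_moves(
  steps=[
    [0,0,-40,0,0,-8.4,0],
    [0,0,-40,0,0,-8.4,0],
    [0,0,0,0,0,-8.4,0],
    [0,0,0,0,0,-8.4,0],
    [0,0,0,0,0,-8.4,0],
  ],
)

```text
time: 7.1
tcp_pos: [0.5898, -0.1285, 0.2932]
eef_rot: [3.138, -0.001, 1.451]
wrist_force: [-0.6, 0.7, -0.3]
opening: 0.0005
grasp_force: 0.0
```

Run:
```python
from h import *
for n in("top","scene"):
    p,d=ctrl.snapshot(n); cv2.imwrite(f"pics/{n}1.png",p); np.save(f"{n}1.npy",d)
p=cv2.imread("pics/top1.png");q=cv2.imread("pics/scene1.png")
f=lambda i,x,y:cv2.resize(i[y:y+110,x:x+75],None,fx=5,fy=5,interpolation=cv2.INTER_CUBIC)
cv2.imwrite("pics/c3.png",np.hstack([f(p,280,105),f(q,175,205)]))
print("head",ray("top",181,140.5,.208))
print("scene head top",ray("scene",333,159,.208))
```

```text
head [0.65075088 0.21355897 0.208     ]
scene head top [0.66021826 0.20361427 0.208     ]
```

View pics/c3.png

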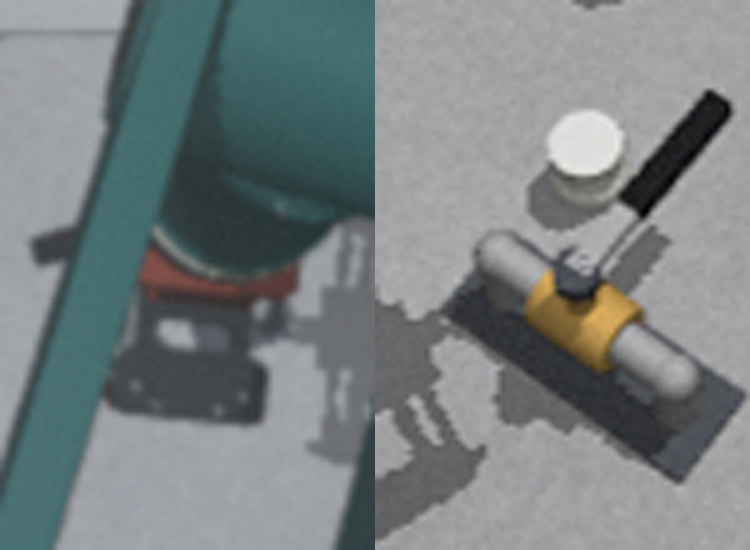

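Run:
```python
from h import *
a=lambda p,q:np.degrees(np.arctan2(*(q-p)[[1,0]]))%360
print(a(ray("scene",227.6,246,.112),ray("scene",243,224.4,.112))-a(ray("scene",199,254,.06),ray("scene",236,280,.06)))
```

```text
94.8257378409469
```

Emit:
apply_moves(
  steps=[
    [0,0,0,0,0,-8,0],
    [42,-8,0,0,0,0,0],
    [42,-8,0,0,0,0,0],
    [42,-8,0,0,0,0,0],
    [42,-8,0,0,0,0,0],
  ],
)

```text
time: 7.7
tcp_pos: [0.5542, 0.0404, 0.2925]
eef_rot: [3.14, -0.001, 1.58]
wrist_force: [0.5, -0.2, 0.3]
opening: 0.0006
grasp_force: 0.0
```

Emit:
apply_moves(
  steps=[
    [42,-8,0,0,0,0,0],
    [42,-8,0,0,0,0,0],
    [42,-8,0,0,0,0,0],
    [0,0,35,0,0,0,0],
    [0,0,35,0,0,0,0],
  ],
)

```text
time: 8.2
tcp_pos: [0.5295, 0.1667, 0.2229]
eef_rot: [3.137, -0.002, 1.583]
wrist_force: [0.0, -0.2, -0.9]
opening: 0.0007
grasp_force: 0.0
```

Emit:
apply_moves(
  steps=[
    [0,0,30,0,0,0,0],
    [0,0,18,0,0,0,0],
    [5,0,0,0,0,0,0],
    [5,0,0,0,0,0,0],
    [0,0,0,0,0,0,0],
  ],
)

```text
time: 8.7
tcp_pos: [0.5295, 0.1753, 0.176]
eef_rot: [3.139, -0.001, 1.584]
wrist_force: [-0.2, 0.2, -0.6]
opening: 0.0006
grasp_force: 0.0
```

Run:
```python
from h import *
p,d=ctrl.snapshot("top"); cv2.imwrite("pics/top2.png",p); C=cloud("top",d);Z=C[...,2]; g=p.max(2)
m=((g<75)&(Z>.09)&(Z<.13)); m[:,:280]=0;m[:,345:]=0;m[:110]=0;m[200:]=0
v,u=np.nonzero(m); P=np.array([ray("top",a,b,.112)[:2] for a,b in zip(u,v)],np.float32)
l=cv2.fitLine(P,cv2.DIST_L2,0,.01,.01).ravel(); print("lever",len(P),np.degrees(np.arctan2(l[1],l[0]))%180,P.mean(0))
# pipe: high-ish, not brass
q=C[(Z>.03)&(Z<.075)&(d>0)]; q=q[(q[:,0]>.53)&(q[:,0]<.76)&(q[:,1]<-.12)&(q[:,1]>-.26)&~((q[:,1]>-.17)&(q[:,0]<.62))]
l=cv2.fitLine(q[:,:2].astype(np.float32),cv2.DIST_HUBER,0,.01,.01).ravel(); print("pipe",len(q),np.degrees(np.arctan2(l[1],l[0]))%180)
cv2.imwrite("pics/c4.png",cv2.resize(p[105:205,280:350],None,fx=6,fy=6,interpolation=cv2.INTER_CUBIC))
```

```text
lever 101 105.63166 [ 0.6321512  -0.11497091]
pipe 375 15.427247
```

View pics/c4.png

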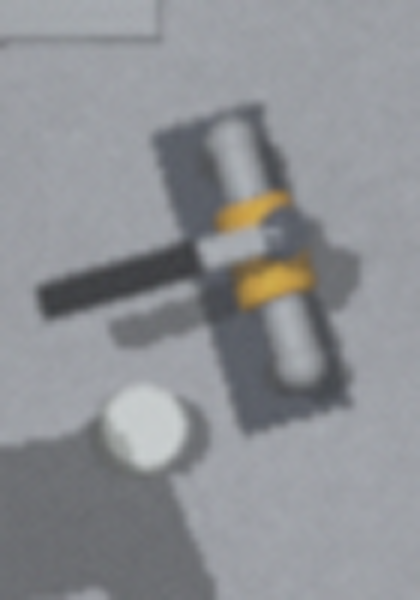

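The valve is shut: the lever is at 105.6° and the pipe at 15.4°, so they are square. Next is the spout.

Emit:
apply_moves(
  steps=[
    [6,0,0,0,0,0,0],
    [6,0,0,0,0,0,0],
    [4,0,0,0,0,0,0],
    [2,0,0,0,0,0,0],
    [1,0,0,0,0,0,0],
  ],
)

```text
time: 9.25
tcp_pos: [0.528, 0.1934, 0.1747]
eef_rot: [3.141, 0.0, 1.585]
wrist_force: [-0.1, -2.3, 1.8]
opening: 0.0004
grasp_force: 1.2
```

Emit:
apply_moves(
  steps=[
    [10.9,-1.1,0,0,0,5,0],
    [10.9,-1.1,0,0,0,5,0],
    [10.9,-1.1,0,0,0,5,0],
    [10.9,-1.1,0,0,0,5,0],
    [10.9,-1.1,0,0,0,5,0],
  ],
)

```text
time: 9.75
tcp_pos: [0.5303, 0.2469, 0.1745]
eef_rot: [-3.141, 0.002, 1.145]
wrist_force: [-1.1, -3.5, 1.4]
opening: 0.0002
grasp_force: 1.7
```

Emit:
apply_moves(
  steps=[
    [10.9,-1.1,0,0,0,5,0],
    [10.9,-1.1,0,0,0,5,0],
    [6.5,-0.7,0,0,0,3,0],
    [0,0,0,0,0,0,0],
    [0,0,0,0,0,0,0],
  ],
)

```text
time: 10.25
tcp_pos: [0.5421, 0.2736, 0.1745]
eef_rot: [3.141, 0.0, 0.923]
wrist_force: [0.5, -0.4, -1.2]
opening: 0.0006
grasp_force: 0.0
```

Run:
```python
from h import *
ps=[]
for n,x,y in(("top",120,120),("scene",270,90)):
    p,d=ctrl.snapshot(n); cv2.imwrite(f"pics/{n}3.png",p); np.save(f"{n}3.npy",d)
    ps.append(cv2.resize(p[y:y+130,x:x+100],None,fx=4,fy=4,interpolation=cv2.INTER_CUBIC))
cv2.imwrite("pics/c5.png",np.hstack(ps))
```

```text
(no output)
```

View pics/c5.png

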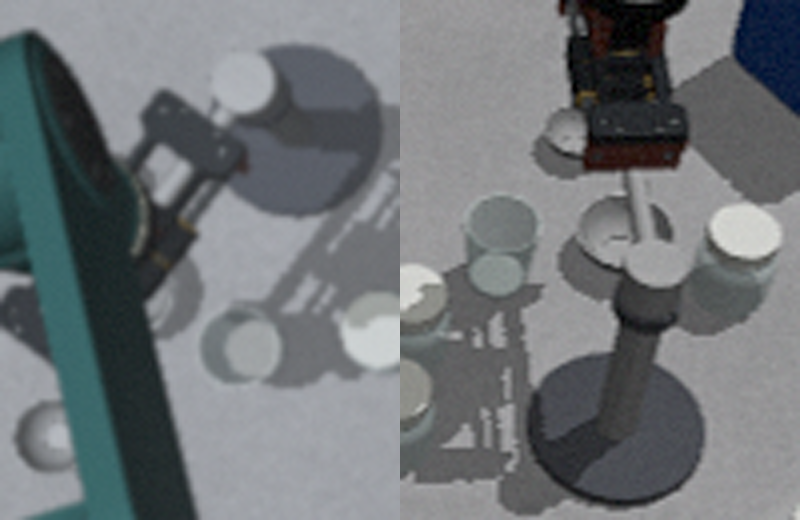

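Emit:
apply_moves(
  steps=[
    [4.3,-0.5,0,0,0,2,0],
    [4.3,-0.5,0,0,0,2,0],
    [4.3,-0.5,0,0,0,2,0],
    [2.2,-0.2,0,0,0,1,0],
    [0,0,0,0,0,0,0],
  ],
)

```text
time: 10.85
tcp_pos: [0.5501, 0.2862, 0.1746]
eef_rot: [-3.141, 0.001, 0.8]
wrist_force: [-3.0, -0.1, 1.4]
opening: 0.0006
grasp_force: 0.9
```

Emit:
apply_moves(
  steps=[
    [-20,0,0,0,0,0,0],
    [-30,0,0,0,0,0,0],
    [-40,0,-20,0,0,0,0],
    [-40,0,-20,0,0,0,0],
    [-40,0,-20,0,0,0,0],
  ],
)

```text
time: 11.35
tcp_pos: [0.4312, 0.1635, 0.2352]
eef_rot: [3.141, -0.001, 0.801]
wrist_force: [-0.6, -1.3, 0.2]
opening: 0.0004
grasp_force: 0.0
```

```bash
cat > m.py <<'E'
from h import *
import sys
n=sys.argv[1]
p,d=ctrl.snapshot("top"); cv2.imwrite(f"pics/top{n}.png",p); C=cloud("top",d);Z=C[...,2]
T=C[(Z>.18)&(Z<.203)&(d>0)]; A=np.array([.652,.2136]); r=np.linalg.norm(T[:,:2]-A,axis=1); T=T[(r<.2)&(r>.035)&(T[:,1]>.2)]
l=cv2.fitLine(T[:,:2].astype(np.float32),cv2.DIST_HUBER,0,.01,.01).ravel(); D=l[:2]*-np.sign(l[0])
dist=(A-l[2:])@[-D[1],D[0]]; print(len(T),"tube phi",np.degrees(np.arctan2(D[1],D[0])),"axis off line",dist)
e=((T[:,:2]-A)@D).max(); N=l[2:]+D*((A-l[2:])@D+.18); print("nozzle",N,"end r",e)
cv2.imwrite(f"pics/d{n}.png",cv2.resize(p[120:220,110:220],None,fx=6,fy=6,interpolation=cv2.INTER_CUBIC))
q,_=ctrl.snapshot("scene"); cv2.imwrite(f"pics/scene{n}.png",q)
cv2.imwrite(f"pics/d{n}.png",np.hstack([cv2.resize(i[y:y+100,x:x+100],None,fx=4,fy=4,interpolation=cv2.INTER_CUBIC) for i,x,y in((p,115,120),(q,275,100))]))
E
python3 m.py 4
```

```text
346 tube phi 136.00551 axis off line 5.148926444755716e-05
nozzle [0.52254257 0.33866309] end r 0.1893866571813558
```

View pics/d4.png

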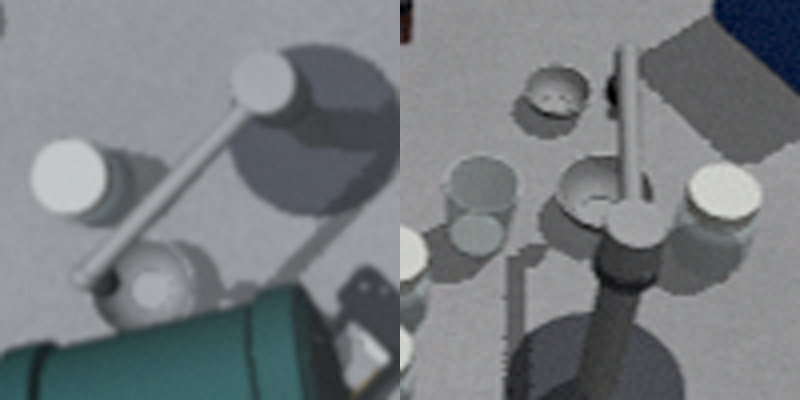

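Run:
```python
from h import *
p=cv2.imread("pics/top0.png"); d=np.load("top0.npy"); C=cloud("top",d)
print("disc",ray("top",152.5,191.75,.004))
s=C[172:212,132:165]; Z=s[...,2]
for lo in(.008,.014,.020,.026):
    m=((Z>lo)&(Z<.05)).astype(np.uint8); n,L,S,_=cv2.connectedComponentsWithStats(m); i=1+S[1:,4].argmax()
    P=s[L==i][:,:2]; print(lo,S[i,4],P.min(0).round(4),P.max(0).round(4),((P.min(0)+P.max(0))/2).round(4))
# bright inner disc centroid
g=cv2.GaussianBlur(p,(3,3),0).mean(2)[172:212,132:172]
m=(g>145).astype(np.uint8); n,L,S,c=cv2.connectedComponentsWithStats(m)
for i in range(1,n):
    if S[i,4]>8: print(S[i],c[i]+[132,172],ray("top",*(c[i]+[132,172]),.004))
```

```text
disc [0.52707419 0.34722751 0.004     ]
0.008 428 [0.4867 0.305 ] [0.5657 0.3888] [0.5262 0.3469]
0.014 306 [0.4867 0.305 ] [0.5657 0.3888] [0.5262 0.3469]
0.02 210 [0.4867 0.305 ] [0.5657 0.3888] [0.5262 0.3469]
0.026 156 [0.4867 0.305 ] [0.5657 0.3888] [0.5262 0.3469]
[17 16 10  9 68] [153.29411765 191.94117647] [0.52642178 0.3446705  0.004     ]
```

The nozzle is about 8 mm short of the dish centre, which is 2.6°. I'll go back in and nudge it.

Emit:
apply_moves(
  steps=[
    [40,0,20,0,0,0,0],
    [40,0,20,0,0,0,0],
    [40,0,20,0,0,0,0],
    [30,0,0,0,0,0,0],
    [14,0,0,0,0,0,0],
  ],
)

```text
time: 11.95
tcp_pos: [0.5488, 0.2846, 0.1731]
eef_rot: [3.142, -0.001, 0.801]
wrist_force: [0.2, -0.5, -1.0]
opening: 0.0009
grasp_force: 0.0
```

Emit:
apply_moves(
  steps=[
    [4,0,0,0,0,0,0],
    [2,0,0,0,0,0,0],
    [2.8,-0.4,0,0,0,1.3,0],
    [2.8,-0.4,0,0,0,1.3,0],
    [0,0,0,0,0,0,0],
  ],
)

```text
time: 12.45
tcp_pos: [0.5532, 0.2906, 0.1745]
eef_rot: [-3.141, 0.001, 0.753]
wrist_force: [-0.9, -1.8, -1.9]
opening: 0.0005
grasp_force: 1.2
```

Emit:
apply_moves(
  steps=[
    [-20,0,0,0,0,0,0],
    [-30,0,0,0,0,0,0],
    [-40,0,-30,0,0,0,0],
    [-40,0,-30,0,0,0,0],
    [-40,0,-30,0,0,0,0],
  ],
)

```text
time: 12.95
tcp_pos: [0.4293, 0.1739, 0.2661]
eef_rot: [3.141, -0.002, 0.754]
wrist_force: [-0.4, -0.5, 1.2]
opening: 0.0006
grasp_force: 0.0
```

```bash
python3 m.py 5
```

```text
343 tube phi 133.6554 axis off line 0.0006963142712912983
nozzle [0.52824626 0.3443115 ] end r 0.18917625789869819
```

View pics/d5.png

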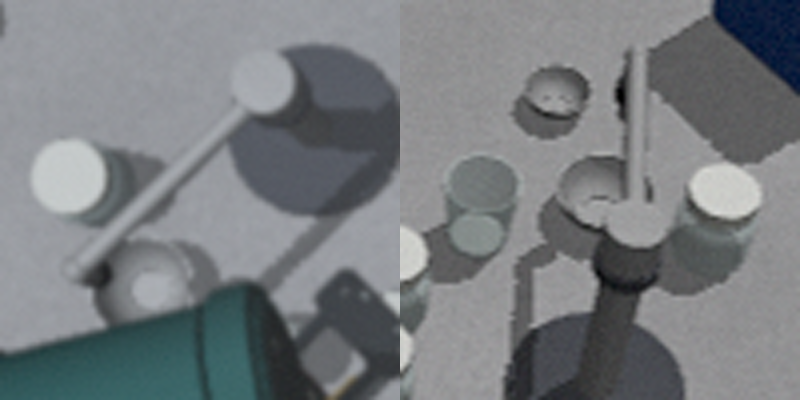

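Run:
```python
from h import *
print(ray("top",133,187.5,.19),ray("scene",334.2,113,.195),ray("top",139,188.5,.125))
```

```text
[0.52718536 0.34844724 0.19      ] [0.5300549  0.34359347 0.195     ] [0.52908934 0.35254686 0.125     ]
```

```bash
python3 -c "
from cell import ctrl
print(ctrl.sign_off())"
```

```text
the job is handed in; nothing more can be done
None
```

The valve was pushed fully shut first (lever measured 90° across the pipe). The spout was then swung until its nozzle stood within about 3 mm of the 84 mm dish's centre by my measurements, and the job was handed in at about 13 s with the arm clear.

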